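# Raise the guard window of a classroom test booth to the pointer

### The job

Push the booth's counterweighted sliding window gently up from beneath its lip with your fingertips, until the lip is level with the black pointer on the right-hand rail, then let go and move clear. Do not grip the lip, do not move the pointer, and leave the bottle, the parts tray, the white hub and the toy robot alone.

Things in the scene. Friction and masses are not known exactly. Their poses are not given: they have to be found in the camera images.
- sash (a joint): how far the window has slid up, m: 0 lowest, 0.19 upper stop. The window leans back, away from the robot, 35 degrees from the vertical: each mm of joint value is 0.82 mm up and 0.57 mm towards the booth's back. Counterweighted: it stays where it is left and takes about 3 to 6 N along the slope to move.
- lip_edge (a point): middle of the lip's lower front edge, the edge nearest the robot. The lip is a level dark steel ledge at the window's foot, 240 mm long, 18 mm thick, jutting 40 mm square out of the window; below it the booth is open down to a 26 mm sill. Axes: z up the slope (direction of travel), y along the lip to the left, x square into the window (lip: x 0 to 40 mm, z 0 to 18 mm).
- lip_mid (a point): right-hand end of the same lip, at half its thickness and half its depth; moves with the window; axes as for lip_edge.
- pointer_tip (a point): tip of the black arrow-shaped pointer, 36 mm tall, clipped on the right-hand sloping rail, tip towards the lip's end; its place on the rail differs each run. Axes as for lip_edge. The lip is level with it when lip_mid has z = 0 in this frame (lip_mid is then 6 mm beside the tip).
- booth: tabletop guard booth of aluminium profile and clear panels, fixed, 360 mm deep, 360 mm wide, 400 mm high, window side to the robot; origin under the middle of its front edge, x to its back, y left, z up. Its two sloping rails, 24 mm wide, stand 168 mm left and right of the middle.
- bottle: water bottle, 66 mm across, 210 mm high, stands to the right of the booth; origin under its centre. Bystander.
- tray: orange sorting tray with small parts, 170 x 210 x 45 mm, to the left of the booth; origin under its centre. Bystander.
- hub: white controller brick, 72 x 50 x 29 mm, lying in front of the booth; origin under its centre. Bystander.
- kit_robot: wheeled toy robot built of construction bricks, 126 x 86 x 108 mm, inside the booth; origin under its centre. Bystander.

How it is judged:
By the outcome, as a careful person would: the job done as asked, in the order asked, and still so for the second after the job is handed in, with the robot touching nothing.
It also fails if it takes over 51 s, if anything falls off the work surface, if the arm or the gripper's body presses on something with over 40 N, if the wrist force passes 120 N, or if a joint passes its speed limit or range.

### The arm

A 7-joint arm with a two-finger parallel gripper is mounted at the origin on the work surface. World frame = base frame: x ahead of the robot, y to its left, z up, the work surface at z = 0. Lengths are in mm, angles in rad, forces in N, time in s.
With the tool pointing down it reaches from about 350 to 900 mm from the base axis. Payload 7.2 kg.
Tool frame: the origin (TCP) lies on the centre line of the jaws, within the pads' length; the fingertips stand ctrl.tcp_to_tips ahead of it and the grasp point (between the pads) lies 8 mm behind it (ctrl.tcp_to_tips is the distance from the TCP to the fingertips, in mm); z points along the fingers, y is the direction in which the jaws open and shut (so a half turn about z gives the same grasp; the last joint's range is limited). The gripper opens to 85 mm and grips with 20 to 120 N. Pads are 22 mm wide; open, the fingers measure 114 mm over their backs; the gripper's body (76 mm by 85 mm) begins 54 mm behind the grasp point. The pads swing forward as they close: fully open they stand 13 mm farther back than shut.
Start: joints at [-1.226, 0.411, -0.013, 1.596, 0.006, 1.134, -0.082], TCP at [250.744, 572.5, 242.297] pointing down, gripper open.
Joint ranges: [-2.95, 2.95], [-0.29, 1.99], [-1.47, 1.44], [0.14, 2.54], [-1.03, 4.17], [0.13, 1.85], [-2.86, 2.86]. Speed limits (rad/s): [2.39, 2.39, 3.01, 3.01, 3.14, 3.14, 3.14].

### API

Orientations are given as a rotation vector (axis times angle).
In Python, from rig import status, imaging, job, ctrl gives the robot as it stands.
- The arm moves only by the tool arm_command, never from a script. Its argument "rows" is a list of rows, each an object of numbers: "tx", "ty", "tz": the shift along the world's x, y, z in mm; "twist": the turn about the world's z in degrees. A call has exactly 8 rows; each row shifts and turns the pose as measured when the row begins; what a row does not reach is not made up. A row lasts 1/10 s, in which the tool goes at most 50 mm and 8.59 degrees, less where a joint would pass 70% of its speed; a pose out of reach is approached as far as the arm can. A call is refused whole if a number of a shift passes 50 or a number of a turn 8.59, either way. A call with a gripper value outside its range is refused whole. "jaw" is the closure in counts, from 0 (fully open) to 255 (shut), set as the call begins (left out, the last holds). The fingers move at their own pace and stop on an object; "newtons" is the grip in N (left out, the last holds). Time passes only in rows, so rows that do not move let the fingers close, or fill a call up. It gives the time, the measured TCP pose, the force and the opening at its end, in the units of the state.
- status.state(): the state, without advancing time (a new reading comes with each control period).
- imaging.grab_frame(name): name is "side" or "top" or "wrist"; returns a dict with "frame" (384x512x3 uint8, red, green, blue), "range_z" (384x512 float32, mm along the optical axis (not along the pixel's ray), 0 where there is no reading), "fx", "fy", "cx", "cy" (pixels), "pose" (4x4, takes a point from camera to world coordinates). Camera axes: x right, y down, z forward; pixel columns grow to the right and rows downward; lengths in mm; the calibration is good to about 2 mm. The wrist camera is an equidistant fisheye: a pixel r from the principal point sees the ray r / f radians off the axis. A picture is of the moment at which its call begins.
- job.hand_in(): hands the job in, once; it reports no verdict.
The state is a dict: "time_s": time; "joints": joint angles; "joint_velocities": joint speeds; "tau": joint torques, N m; "ee_pos": TCP position; "eef_rot": TCP orientation; "ft_force": force on the tool from outside, world axes, zero at the start; "ft_torque": the same for the moment, N m; "opening": finger opening in mm.
Only numpy, scipy, OpenCV 4.12 (cv2) and the standard library are available. Lean on these libraries where they do the work, as an engineer would, in place of code of your own. Each camera call takes 0.05 s, during which the arm holds its last target. There are 200 camera calls.

## Working session

There is one attempt and no reset: what is moved stays moved. The work goes in short steps, Python scripts to look and compute and a tool call to move; the robot and the scene stay as the last step left them, time stands still between calls to the robot, and variables do not carry over. Pictures are saved under pics/ and viewed, on a budget of 10 in all, crops included, one or two more only if the job needs it, and the job is handed in when it is done.

Besides the shell and the picture viewer there is one more tool, called after ">>>" as name(argument=value, ...), one argument or row to a line, values as JSON. arm_command: Moves the arm, as the interface text tells. Its arguments: {"type":"object","properties":{"rows":{"type":"array","items":{"type":"object","properties":{"tx":{"type":"number"},"ty":{"type":"number"},"tz":{"type":"number"},"twist":{"type":"number"}}}},"jaw":{"type":"number"},"newtons":{"type":"number"}},"required":["rows"]}

```bash
mkdir -p pics; ls; cat > h.py <<'E'
import numpy as np, cv2, pickle
from rig import status, imaging, job, ctrl
def grab(n,tag):
    f=imaging.grab_frame(n); pickle.dump(f,open(f'pics/{tag}.pkl','wb'))
    cv2.imwrite(f'pics/{tag}.png',f['frame'][:,:,::-1]); return f
def load(tag): return pickle.load(open(f'pics/{tag}.pkl','rb'))
def pt(f,u,v,d=None):
    d=f['range_z'][int(v),int(u)] if d is None else d
    p=np.array([(u-f['cx'])/f['fx']*d,(v-f['cy'])/f['fy']*d,d,1]); return (f['pose']@p)[:3]
def cloud(f):
    v,u=np.mgrid[:384,:512]; d=f['range_z']
    p=np.stack([(u-f['cx'])/f['fx']*d,(v-f['cy'])/f['fy']*d,d],-1)
    return p@f['pose'][:3,:3].T+f['pose'][:3,3]
E
python3 - <<'E'
from h import *
print(status.state(), ctrl.tcp_to_tips)
a=grab('side','s1');b=grab('top','t1')
for f in(a,b): print(f['fx'],f['fy'],f['cx'],f['cy'],np.round(f['pose'],3))
cv2.imwrite('pics/a.png',cv2.resize(a['frame'][:,:,::-1],(800,600)))
cv2.imwrite('pics/b.png',cv2.resize(b['frame'][:,:,::-1],(800,600)))
E
```

```text
pics
{'time_s': 0.0, 'joints': array([-1.22620296,  0.41190278, -0.01272282,  1.59704978,  0.00558992,
        1.13429396, -0.08218587]), 'joint_velocities': array([ 0.0017565 ,  0.00021514,  0.00069112, -0.0004007 ,  0.00079757,
       -0.00187709,  0.00106605]), 'tau': array([ 4.58043505e-04, -6.00621486e+01,  6.81551993e-01, -2.99411738e+01,
        1.35426733e-02,  1.05162457e-02,  5.49971162e-05]), 'ee_pos': array([250.56694818, 572.05022844, 241.44885188]), 'eef_rot': array([-6.43704402e-01, -3.07470106e+00,  2.51579786e-03]), 'ft_force': array([-0.49131089, -1.5259022 ,  1.05205362]), 'ft_torque': array([ 0.03830822, -0.01274889,  0.02589779]), 'opening': 85.56634781431144} 11.0
472.03235980741624 472.03235980741624 255.01694731853192 195.3029900744296 [[ 6.990000e-01 -5.320000e-01  4.770000e-01 -1.131940e+02]
 [-7.150000e-01 -5.150000e-01  4.730000e-01 -6.251390e+02]
 [-6.000000e-03 -6.720000e-01 -7.400000e-01  1.177187e+03]
 [ 0.000000e+00  0.000000e+00  0.000000e+00  1.000000e+00]]
426.52667273011383 426.52667273011383 258.1829770750307 185.77221281378237 [[-2.500000e-02 -9.870000e-01  1.600000e-01  3.785890e+02]
 [-1.000000e+00  2.500000e-02 -5.000000e-03  7.051400e+01]
 [ 1.000000e-03 -1.600000e-01 -9.870000e-01  1.190148e+03]
 [ 0.000000e+00  0.000000e+00  0.000000e+00  1.000000e+00]]
```

View pics/a.png

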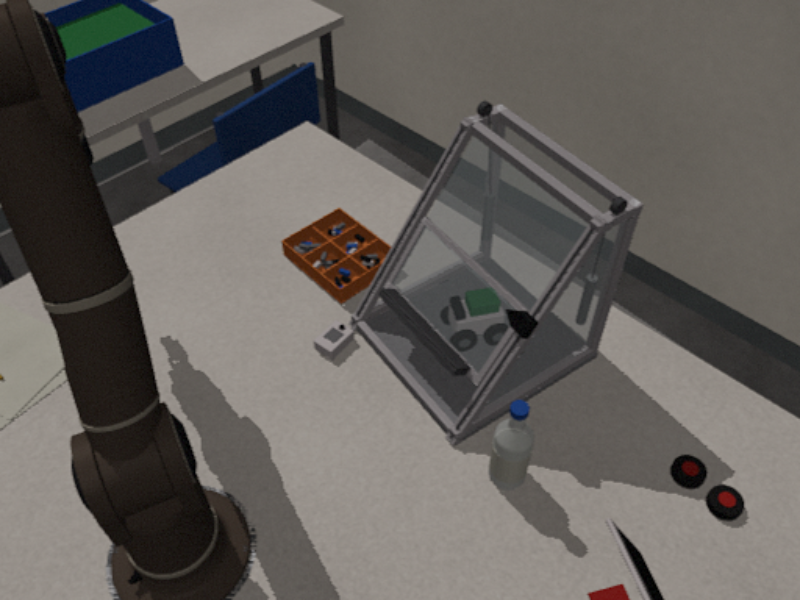

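View pics/b.png

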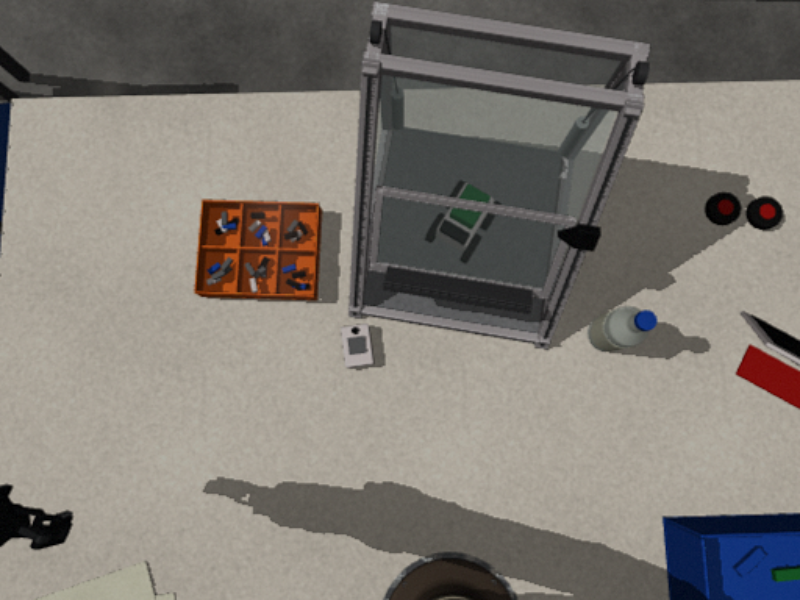

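Side picture: lip runs (385,290)–(467,372), and the pointer tip is near (505,312). Top picture: lip (387,270)–(530,310), tip near (558,237). Next I'll zoom in on both.

```bash
python3 - <<'E'
from h import *
a=load('s1');b=load('t1')
A=a['frame'][165:245,235:355,::-1]; B=b['frame'][125:225,225:395,::-1]
A=cv2.resize(A,None,fx=6,fy=6,interpolation=cv2.INTER_CUBIC)[:, :720]; A=cv2.resize(A,(450,300))
cv2.imwrite('pics/c.png',np.hstack([cv2.resize(a['frame'][175:245,235:345,::-1],(440,280),interpolation=cv2.INTER_CUBIC)]))
big=np.zeros((600,800,3),np.uint8)
s=cv2.resize(a['frame'][170:245,235:365,::-1],(520,300),interpolation=cv2.INTER_CUBIC)
t=cv2.resize(b['frame'][130:205,230:400,::-1],(680,300),interpolation=cv2.INTER_CUBIC)
big[:300,:520]=np.clip(s*1.6,0,255); big[300:,:680]=np.clip(t*1.6,0,255); cv2.imwrite('pics/c.png',big)
# booth feet/front frame and yaw from clouds
for n,f,L in(('s',a,[(248,186),(297,234),(262,205),(275,217),(325,200),(330,205)]),('t',b,[(250,177),(337,195),(292,186),(362,152),(370,152)])):
    for u,v in L: print(n,u,v,np.round(pt(f,u,v),0))
E
```

```text
s 248 186 [567.  79. 141.]
s 297 234 [ 544. -139.  122.]
s 262 205 [545.  -1. 136.]
s 275 217 [541. -57. 131.]
s 325 200 [ 608. -172.  240.]
s 330 205 [ 604. -192.  239.]
t 250 177 [574.  85. 128.]
t 337 195 [ 522. -131.  134.]
t 292 186 [547. -20. 133.]
t 362 152 [ 606. -175.  237.]
t 370 152 [ 604. -191.  242.]
```

View pics/c.png

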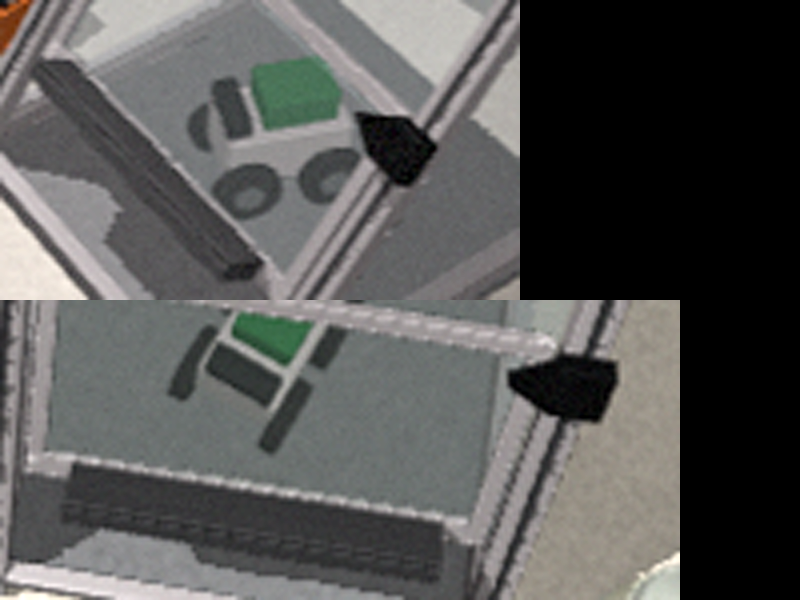

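Zoomed (4x crops): the tip is at side (324.5,198.5) and top (357,150). The lip's right end is at side ~(293–300,236–239) and top ~(339,184–194). I'll triangulate these and fit the clouds in the slope frame.

```bash
cat >> h.py <<'E'
def ray(f,u,v):
    r=f['pose'][:3,:3]@np.array([(u-f['cx'])/f['fx'],(v-f['cy'])/f['fy'],1]); return f['pose'][:3,3],r/np.linalg.norm(r)
def tri(a,p,b,q):
    S=np.zeros((3,3));y=np.zeros(3);R=[ray(a,*p),ray(b,*q)]
    for o,r in R: M=np.eye(3)-np.outer(r,r);S+=M;y+=M@o
    x=np.linalg.solve(S,y); return x,max(np.linalg.norm(np.cross(x-o,r)) for o,r in R)
def axes(yaw):
    c,s=np.cos(yaw),np.sin(yaw);k,t=np.cos(np.radians(35)),np.sin(np.radians(35))
    return np.array([[c*k,s*k,-t],[-s,c,0],[c*t,s*t,k]])  # rows: x into window, y left, z up slope
E
python3 - <<'E'
from h import *
a=load('s1');b=load('t1')
P,e=tri(a,(324.5,198.5),b,(357.2,149.8)); print('tip',P,e)
# booth frame points: front sill bottom corners (800x600 px * .64), top beam corners
for n,p,q in (('FR',(455,436),(543,346)),('FL',(357,321),(353,312)),('TR',(600,222),(632,112)),('TL',(468,124),(370,70))):
    print(n,*tri(a,np.array(p)*.64,b,np.array(q)*.64))
# clouds
for n,f,box in(('s',a,(242,184,304,241)),('t',b,(243,170,342,202))):
    C=cloud(f);u0,v0,u1,v1=box;g=f['frame'][v0:v1,u0:u1].max(-1);c=C[v0:v1,u0:u1]
    m=(c[...,2]>95)&(c[...,2]<175)&(g<75); c=c[m]
    xy=c[:,:2]-c[:,:2].mean(0);d=np.linalg.svd(xy,full_matrices=False)[2][0];yaw=np.arctan2(d[1],d[0])
    yaw=(yaw%np.pi)-np.pi/2; R=axes(yaw); q=c@R.T
    print(n,len(c),'yaw',np.degrees(yaw),c.mean(0),'slope pct',np.percentile(q,[2,10,50,90,98],axis=0).round(1).tolist())
    print(' tip',R@P)
    C2=C.reshape(-1,3);mm=(f['frame'].reshape(-1,3).max(-1)<45)&(np.linalg.norm(C2-P,axis=1)<60)
    q=C2[mm]@R.T;print(' ptr',len(q),np.percentile(q,[2,50,98],axis=0).round(1).tolist())
E
```

```text
tip [ 612.75987917 -164.90591569  236.22316073] 1.6195246460672381
FR [ 468.52953542 -182.00725565   19.85636026] 6.549974637456928
FL [537.61720183 151.05308109  16.24165146] 6.691402436514769
TR [ 732.36034817 -230.88192105  397.7141498 ] 5.39825872126609
TL [798.40968247  99.66946052 393.71370062] 4.450005294573437
s 1205 yaw -5.186453231775267 [563.32265835 -48.96748875 133.34218237] slope pct [[358.7, -93.9, 405.5], [363.8, -73.2, 412.3], [385.3, -6.0, 425.6], [409.0, 101.7, 471.6], [412.3, 135.3, 493.8]]
 tip [ 376.60752675 -108.83903253  552.07866107]
 ptr 276 [[366.3, -167.0, 508.5], [371.2, -146.3, 552.1], [401.4, -98.6, 573.3]]
t 1990 yaw -5.689707396199522 [557.71673658 -37.70209447 127.887214  ] slope pct [[357.1, -84.3, 406.4], [362.3, -70.3, 413.0], [384.3, 11.4, 423.4], [405.0, 118.6, 441.6], [410.1, 145.3, 455.1]]
 tip [ 377.37085693 -103.34386443  552.61315062]
 ptr 355 [[365.4, -156.7, 519.4], [369.6, -136.4, 556.8], [385.7, -104.1, 585.3]]
```

```bash
python3 - <<'E'
from h import *
a=load('s1');b=load('t1');R=axes(np.radians(-11.5))
P=np.array([612.8,-164.9,236.2]);print('tip',R@P)
for n,f,box in(('s',a,(242,180,304,241)),('t',b,(243,165,345,202))):
    C=cloud(f);u0,v0,u1,v1=box;c=C[v0:v1,u0:u1]@R.T;g=f['frame'][v0:v1,u0:u1].max(-1)
    m=(c[...,2]>370)&(c[...,2]<470)&(c[...,0]>330)&(c[...,0]<430)&(g<110);q=c[m]
    H,xe,ze=np.histogram2d(q[:,0],q[:,2],bins=[np.arange(335,431,5),np.arange(370,471,5)])
    print(n,len(q),'y',np.percentile(q[:,1],[1,5,50,95,99]).round(1));print('z',ze[:-1].astype(int).tolist())
    for x,h in zip(xe,H): print(int(x),h.astype(int).tolist())
    C2=C.reshape(-1,3);mm=(f['frame'].reshape(-1,3).max(-1)<45)&(np.linalg.norm(C2-P,axis=1)<60)
    q=C2[mm]@R.T;print(' ptr',len(q),np.percentile(q,[2,10,50,90,98],axis=0).round(1).tolist())
E
```

```text
tip [383.35055068 -39.41691358 556.77190323]
s 1811 y [-35.  -26.7  76.2 195.1 242.2]
z [370, 375, 380, 385, 390, 395, 400, 405, 410, 415, 420, 425, 430, 435, 440, 445, 450, 455, 460, 465]
335 [0, 0, 0, 0, 0, 0, 0, 0, 0, 0, 0, 0, 0, 0, 0, 0, 0, 0, 0, 0]
340 [0, 0, 0, 0, 0, 0, 0, 0, 0, 0, 0, 0, 0, 0, 0, 0, 0, 0, 0, 0]
345 [0, 0, 0, 0, 0, 0, 0, 0, 0, 0, 0, 0, 0, 0, 0, 0, 0, 0, 0, 0]
350 [0, 0, 0, 0, 0, 0, 0, 0, 0, 0, 0, 0, 0, 0, 0, 0, 0, 0, 0, 0]
355 [0, 0, 0, 0, 0, 0, 0, 8, 11, 9, 1, 0, 0, 0, 0, 0, 0, 0, 0, 0]
360 [0, 0, 0, 0, 0, 0, 9, 75, 76, 78, 50, 1, 0, 0, 0, 0, 0, 0, 0, 0]
365 [0, 0, 0, 0, 0, 0, 4, 16, 15, 44, 62, 1, 0, 0, 0, 0, 0, 0, 0, 0]
370 [0, 0, 0, 0, 0, 0, 0, 1, 1, 3, 58, 1, 0, 0, 0, 0, 0, 0, 0, 0]
375 [0, 0, 0, 0, 0, 0, 0, 1, 1, 2, 49, 0, 0, 0, 0, 0, 0, 0, 0, 0]
380 [0, 0, 0, 0, 0, 0, 0, 1, 1, 6, 57, 0, 0, 0, 0, 0, 0, 0, 0, 0]
385 [0, 0, 0, 0, 0, 0, 0, 2, 1, 3, 52, 0, 0, 0, 0, 0, 0, 0, 0, 0]
390 [0, 0, 0, 0, 0, 2, 0, 1, 1, 3, 51, 0, 0, 0, 0, 0, 0, 0, 0, 0]
395 [0, 0, 0, 1, 1, 2, 3, 6, 3, 7, 46, 1, 0, 1, 0, 1, 0, 0, 0, 0]
400 [0, 0, 1, 0, 1, 2, 2, 6, 9, 12, 76, 40, 35, 42,
[... 1329 characters left out ...]
73, 50, 0, 0, 0, 0, 0, 0, 0, 0, 0]
390 [0, 0, 0, 0, 0, 0, 0, 0, 0, 78, 54, 0, 0, 0, 0, 0, 0, 0, 0, 0]
395 [0, 0, 0, 0, 0, 0, 3, 7, 9, 75, 45, 9, 11, 9, 4, 5, 4, 3, 1, 2]
400 [0, 0, 0, 0, 0, 0, 2, 3, 6, 73, 128, 128, 130, 116, 98, 103, 80, 63, 65, 52]
405 [0, 0, 0, 0, 0, 0, 0, 0, 1, 3, 2, 4, 6, 8, 4, 4, 8, 5, 7, 2]
410 [0, 0, 0, 0, 0, 0, 0, 0, 0, 0, 0, 0, 0, 0, 0, 0, 0, 0, 0, 0]
415 [0, 0, 0, 0, 0, 0, 0, 0, 0, 0, 0, 0, 0, 0, 0, 0, 0, 0, 0, 0]
420 [0, 0, 0, 0, 0, 0, 0, 0, 0, 0, 0, 0, 0, 0, 0, 0, 0, 0, 0, 0]
425 [0, 0, 0, 0, 0, 0, 0, 0, 0, 0, 0, 0, 0, 0, 0, 0, 0, 0, 0, 0]
 ptr 355 [[374.2, -93.1, 525.9], [375.7, -89.1, 545.7], [378.2, -72.3, 562.5], [389.8, -49.7, 575.0], [395.0, -40.1, 591.8]]
```

Fit agrees in both views. Booth yaw is about -11.5°, the lip edge middle about (533,-19,123), and the required travel about 145 mm. Now I'll approach with the jaws shut and turned along the lip.

>>> arm_command(
  rows=[
    {"tx": 17,"ty": -46,"twist": 6},
    {"tx": 17,"ty": -46,"twist": 6},
    {"tx": 17,"ty": -46},
    {"tx": 17,"ty": -46},
    {"tx": 17,"ty": -46},
    {"tx": 17,"ty": -46},
    {"tx": 17,"ty": -46},
    {"tx": 17,"ty": -46},
  ],
  jaw=255,
  newtons=40,
)

```text
$.rows[0]: bad value
```

>>> arm_command(
  rows=[
    {"tx": 17,"ty": -46,"tz": 0,"twist": 6},
    {"tx": 17,"ty": -46,"tz": 0,"twist": 6},
    {"tx": 17,"ty": -46,"tz": 0,"twist": 0},
    {"tx": 17,"ty": -46,"tz": 0,"twist": 0},
    {"tx": 17,"ty": -46,"tz": 0,"twist": 0},
    {"tx": 17,"ty": -46,"tz": 0,"twist": 0},
    {"tx": 17,"ty": -46,"tz": 0,"twist": 0},
    {"tx": 17,"ty": -46,"tz": 0,"twist": 0},
  ],
  jaw=255,
  newtons=40,
)

```text
time_s: 0.9
ee_pos: [381.5, 199.6, 237.3]
eef_rot: [-0.286, -3.124, 0.006]
ft_force: [0.5, 0.6, 0.1]
opening: -0.3
```

>>> arm_command(
  rows=[
    {"tx": 16,"ty": -36,"tz": 0,"twist": -1},
    {"tx": 16,"ty": -36,"tz": 0,"twist": 0},
    {"tx": 16,"ty": -36,"tz": -10,"twist": 0},
    {"tx": 16,"ty": -36,"tz": -20,"twist": 0},
    {"tx": 16,"ty": -36,"tz": -25,"twist": 0},
    {"tx": 13,"ty": -28,"tz": -25,"twist": 0},
    {"tx": 0,"ty": 0,"tz": -20,"twist": 0},
    {"tx": 0,"ty": 0,"tz": 0,"twist": 0},
  ],
)

```text
time_s: 1.7
ee_pos: [477.5, -25.7, 135.0]
eef_rot: [-0.331, -3.124, 0.006]
ft_force: [0.4, 1.1, -1.0]
opening: 0.3
```

```bash
python3 - <<'E'
from h import *
print(status.state()['ee_pos'],status.state()['eef_rot'],ctrl.tcp_to_tips)
a=grab('side','s2');w=grab('wrist','w2')
A=cv2.resize(a['frame'][130:270,180:360,::-1],(720,560),interpolation=cv2.INTER_CUBIC)
cv2.imwrite('pics/d.png',np.clip(A*1.5,0,255))
E
```

```text
[477.54317405 -25.72679396 134.98203097] [-0.33076975 -3.12383909  0.00645995] 11.0[ WARN:0@2.106] global loadsave.cpp:1063 imwrite_ Unsupported depth image for selected encoder is fallbacked to CV_8U.
```

View pics/d.png

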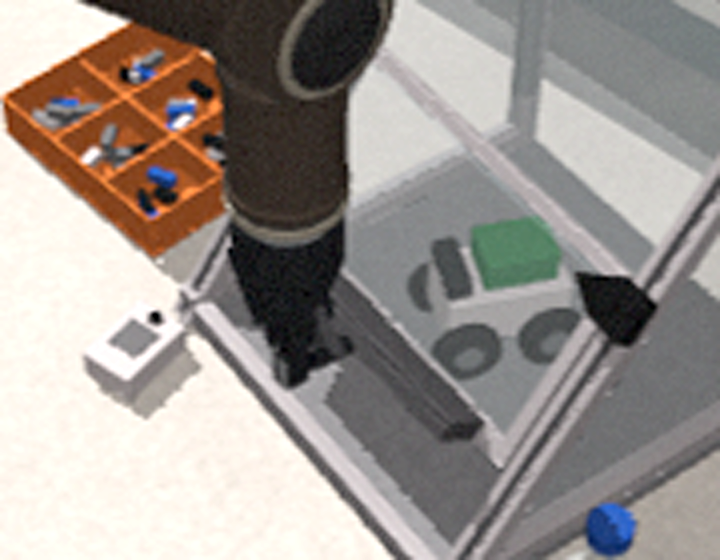

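The side view shows the shut fingers in front of the lip's middle, at crop (290,375), and clear of everything. I'll lower and advance to just short of contact.

>>> arm_command(
  rows=[
    {"tx": 0,"ty": 0,"tz": -7,"twist": 0},
    {"tx": 0,"ty": 0,"tz": -6,"twist": 0},
    {"tx": 8,"ty": -1.6,"tz": 0,"twist": 0},
    {"tx": 8,"ty": -1.6,"tz": 0,"twist": 0},
    {"tx": 7,"ty": -1.4,"tz": 0,"twist": 0},
    {"tx": 5,"ty": -1,"tz": 0,"twist": 0},
    {"tx": 3,"ty": -0.6,"tz": 0,"twist": 0},
    {"tx": 3,"ty": -0.6,"tz": 0,"twist": 0},
  ],
)

```text
time_s: 2.6
ee_pos: [518.5, -28.9, 127.3]
eef_rot: [0.319, 3.115, -0.0]
ft_force: [-0.0, -0.5, 0.0]
opening: -0.4
```

>>> arm_command(
  rows=[
    {"tx": 0,"ty": 0,"tz": -5,"twist": 0},
    {"tx": 0,"ty": 0,"tz": -3,"twist": 0},
    {"tx": 1,"ty": -0.2,"tz": 0,"twist": 0},
    {"tx": 1,"ty": -0.2,"tz": 0,"twist": 0},
    {"tx": 1,"ty": -0.2,"tz": 0,"twist": 0},
    {"tx": 0,"ty": 0,"tz": 0,"twist": 0},
    {"tx": 0,"ty": 0,"tz": 0,"twist": 0},
    {"tx": 0,"ty": 0,"tz": 0,"twist": 0},
  ],
)

```text
time_s: 3.4
ee_pos: [520.2, -29.6, 118.1]
eef_rot: [0.319, 3.118, -0.0]
ft_force: [-0.6, 0.4, 0.0]
opening: 0.2
```

>>> arm_command(
  rows=[
    {"tx": 1.5,"ty": -0.3,"tz": 0,"twist": 0},
    {"tx": 1.5,"ty": -0.3,"tz": 0,"twist": 0},
    {"tx": 1.5,"ty": -0.3,"tz": 1,"twist": 0},
    {"tx": 1.5,"ty": -0.3,"tz": 1.5,"twist": 0},
    {"tx": 1.5,"ty": -0.3,"tz": 2,"twist": 0},
    {"tx": 1.5,"ty": -0.3,"tz": 2,"twist": 0},
    {"tx": 1.5,"ty": -0.3,"tz": 2,"twist": 0},
    {"tx": 0,"ty": 0,"tz": 0,"twist": 0},
  ],
)

```text
time_s: 4.2
ee_pos: [524.9, -30.5, 125.0]
eef_rot: [-0.318, -3.118, -0.0]
ft_force: [-3.5, 0.7, -0.2]
opening: 0.2
```

Contact: -3.5 N along x. I'll push along the slope.

>>> arm_command(
  rows=[
    {"tx": 3,"ty": -0.6,"tz": 3,"twist": 0},
    {"tx": 3,"ty": -0.6,"tz": 4,"twist": 0},
    {"tx": 3,"ty": -0.6,"tz": 4,"twist": 0},
    {"tx": 3,"ty": -0.6,"tz": 4,"twist": 0},
    {"tx": 3,"ty": -0.6,"tz": 4,"twist": 0},
    {"tx": 3,"ty": -0.6,"tz": 4,"twist": 0},
    {"tx": 3,"ty": -0.6,"tz": 4,"twist": 0},
    {"tx": 0,"ty": 0,"tz": 0,"twist": 0},
  ],
)

```text
time_s: 5.0
ee_pos: [544.7, -34.4, 153.8]
eef_rot: [-0.317, -3.112, -0.001]
ft_force: [-4.0, 0.8, 1.8]
opening: -0.0
```

```bash
cat >> h.py <<'E'
def lipz(f,box=(225,120,360,241),yr=(-40,210)):
    R=axes(np.radians(-11.5));C=(cloud(f)@R.T).reshape(-1,3);g=f['frame'].reshape(-1,3).max(-1)
    m=(C[:,0]>370)&(C[:,0]<394)&(C[:,1]>yr[0])&(C[:,1]<yr[1])&(C[:,2]>405)&(C[:,2]<590)&(g<110)
    H,e=np.histogram(C[m,2],bins=np.arange(405,592,2));k=H.argmax()
    s=m&(abs(C[:,2]-e[k]-1)<5); return np.median(C[s,2]),s.sum()
E
python3 - <<'E'
from h import *
for t in('s1','t1'): print(t,lipz(load(t),yr=(-40,20)),lipz(load(t)))
for n in('side','top'): print(n,lipz(grab(n,n[0]+'3'),yr=(-35,20)))
E
```

```text
s1 (np.float64(422.79828207590856), np.int64(79)) (np.float64(422.3340656142419), np.int64(274))
t1 (np.float64(420.06046037794715), np.int64(140)) (np.float64(419.63020821982093), np.int64(628))
side (np.float64(465.8976562218219), np.int64(64))
top (np.float64(nan), np.int64(0))
  return _methods._mean(a, axis=axis, dtype=dtype,
  ret = ret.dtype.type(ret / rcount)
```

>>> arm_command(
  rows=[
    {"tx": 3.3,"ty": -0.7,"tz": 4,"twist": 0},
    {"tx": 3.3,"ty": -0.7,"tz": 4.5,"twist": 0},
    {"tx": 3.3,"ty": -0.7,"tz": 4.5,"twist": 0},
    {"tx": 3.3,"ty": -0.7,"tz": 4.5,"twist": 0},
    {"tx": 3.3,"ty": -0.7,"tz": 4.5,"twist": 0},
    {"tx": 3.3,"ty": -0.7,"tz": 4.5,"twist": 0},
    {"tx": 3.3,"ty": -0.7,"tz": 4.5,"twist": 0},
    {"tx": 3,"ty": -0.6,"tz": 4,"twist": 0},
  ],
)

```text
time_s: 5.9
ee_pos: [568.5, -38.9, 188.6]
eef_rot: [-0.315, -3.105, -0.002]
ft_force: [-5.8, 2.6, -1.0]
opening: -0.2
```

>>> arm_command(
  rows=[
    {"tx": 3,"ty": -0.6,"tz": 4,"twist": 0},
    {"tx": 3,"ty": -0.6,"tz": 4,"twist": 0},
    {"tx": 3,"ty": -0.6,"tz": 4,"twist": 0},
    {"tx": 3,"ty": -0.6,"tz": 4,"twist": 0},
    {"tx": 3,"ty": -0.6,"tz": 4,"twist": 0},
    {"tx": 3,"ty": -0.6,"tz": 4,"twist": 0},
    {"tx": 2,"ty": -0.4,"tz": 3,"twist": 0},
    {"tx": 0,"ty": 0,"tz": 0,"twist": 0},
  ],
)

```text
time_s: 6.7
ee_pos: [587.8, -42.7, 216.7]
eef_rot: [-0.314, -3.099, -0.003]
ft_force: [-4.3, 1.0, 1.5]
opening: -0.2
```

```bash
python3 - <<'E'
from h import *
a=grab('side','s4');b=grab('top','t4');print(status.state()['ee_pos'],lipz(a,yr=(-35,20)))
big=np.zeros((600,800,3),np.uint8)
s=cv2.resize(a['frame'][170:230,270:350,::-1],(800,600),interpolation=cv2.INTER_CUBIC)
big=np.clip(s*1.6,0,255).astype(np.uint8); cv2.imwrite('pics/e.png',big)
E
```

```text
[587.785749   -42.69095323 216.64629812] (np.float64(542.5714070953949), np.int64(63))
```

View pics/e.png

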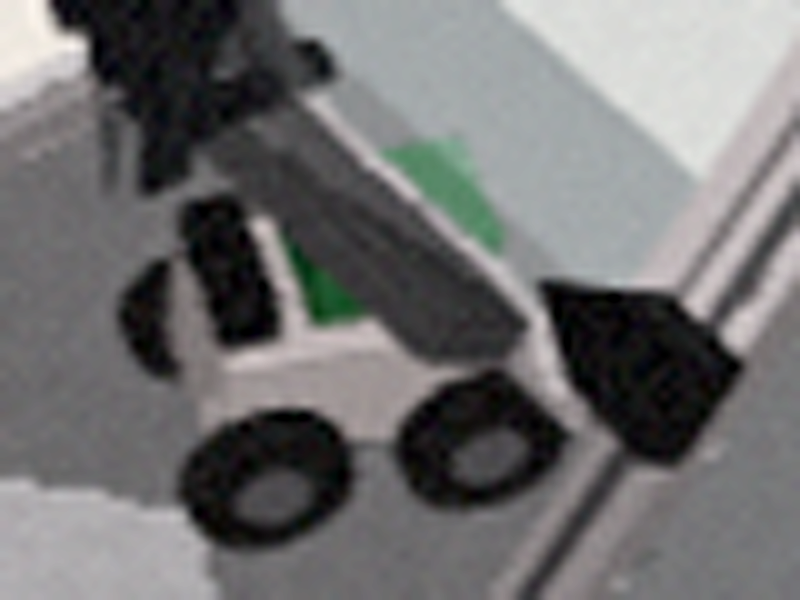

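```bash
cat >> h.py <<'E'
def proj(f,X):
    p=np.linalg.inv(f['pose'])@np.append(X,1);return np.array([f['fx']*p[0]/p[2]+f['cx'],f['fy']*p[1]/p[2]+f['cy']])
E
python3 - <<'E'
from h import *
R=axes(np.radians(-11.5));T=np.array([383.35,-39.4,556.8])
for n,o,k in(('s4',(270,170),10),('t1',(230,130),4)):
    f=load(n);P=lambda v:(proj(f,R.T@v)-o)*k
    print(n,'tip',P(T));
    for e in np.eye(3): print('  +10mm',P(T+10*e)-P(T))
# tip ray meets plane x=const
for n,uv in(('s1',(324.2,198.3)),('t1',(357.2,149.8))):
    o,r=ray(load(n),*uv);o,r=R@o,R@r
    for x in(376,383,390): print(n,x,o+r*(x-o[0])/r[0])
# pointer surface: depth samples
for n in('s1','t1'):
    f=load(n);C=cloud(f)@R.T;g=f['frame'].max(-1);d=np.linalg.norm(C-T,axis=-1)
    vs,us=np.where((g<50)&(d<70));q=C[vs,us]
    for y0 in(-95,-85,-75,-65,-55,-45):
        m=abs(q[:,1]-y0)<5
        if m.any(): print(n,y0,m.sum(),'x',np.percentile(q[m,0],[5,50,95]).round(),'z',np.percentile(q[m,2],[5,50,95]).round())
E
```

```text
s4 tip [539.32087716 286.90331138]
  +10mm [21.38666251  1.38886233]
  +10mm [-23.94556977 -22.91267623]
  +10mm [ 19.80264121 -29.57931915]
t1 tip [510.3926483   76.73575311]
  +10mm [ -0.33728635 -11.13882146]
  +10mm [-17.2409097   -2.96458376]
  +10mm [  4.7066724  -13.15379446]
s1 376 [376.         -43.59753817 561.041773  ]
s1 383 [383.         -39.61579365 558.27456569]
s1 390 [390.         -35.63404914 555.50735837]
t1 376 [376.         -37.26685564 560.7580167 ]
t1 383 [383.         -38.92804922 555.10437437]
t1 390 [390.         -40.5892428  549.45073205]
s1 -95 65 x [378. 382. 392.] z [545. 561. 577.]
s1 -85 69 x [377. 381. 397.] z [515. 560. 590.]
s1 -75 63 x [377. 381. 400.] z [520. 564. 600.]
s1 -65 44 x [376. 380. 383.] z [546. 563. 577.]
s1 -55 24 x [375. 379. 383.] z [550. 558. 566.]
s1 -45 19 x [378. 391. 408.] z [515. 554. 564.]
t1 -95 33 x [376. 378. 390.] z [543. 561. 576.]
t1 -85 84 x [376. 378. 396.] z [510. 562. 585.]
t1 -75 109 x [375. 380. 395.] z [514. 568. 607.]
t1 -65 72 x [376. 378. 391.] z [541. 563. 575.]
t1 -55 54 x [375. 378. 388.] z [549. 563. 571.]
t1 -45 30 x [376. 379. 390.] z [552. 560. 564.]
```

The tip is at about z 559.3 on the slope in both views, so 26–28 mm of travel remain. I'll push 23 mm more and then look closely.

>>> arm_command(
  rows=[
    {"tx": 2,"ty": -0.4,"tz": 2.8,"twist": 0},
    {"tx": 2,"ty": -0.4,"tz": 2.8,"twist": 0},
    {"tx": 2,"ty": -0.4,"tz": 2.8,"twist": 0},
    {"tx": 2,"ty": -0.4,"tz": 2.8,"twist": 0},
    {"tx": 2,"ty": -0.4,"tz": 2.8,"twist": 0},
    {"tx": 2,"ty": -0.4,"tz": 2.8,"twist": 0},
    {"tx": 1,"ty": -0.2,"tz": 1.5,"twist": 0},
    {"tx": 0,"ty": 0,"tz": 0,"twist": 0},
  ],
)

```text
time_s: 7.6
ee_pos: [600.6, -45.2, 235.4]
eef_rot: [-0.314, -3.096, -0.003]
ft_force: [-4.1, 1.3, -0.7]
opening: 0.0
```

```bash
python3 - <<'E'
from h import *
a=grab('side','s5');b=grab('top','t5');print(status.state()['ee_pos'],status.state()['ft_force'],lipz(a,yr=(-33,20)),lipz(b,yr=(-33,0)))
R=axes(np.radians(-11.5))
for n,f in(('s',a),('t',b)):
    C=(cloud(f)@R.T).reshape(-1,3);m=(C[:,0]>350)&(C[:,0]<394)&(C[:,1]>-34)&(C[:,1]<0)&(C[:,2]>500)&(C[:,2]<590);q=C[m]
    print(n,len(q)); 
    if len(q): print(np.percentile(q,[5,50,95],axis=0).round(1).tolist())
big=np.zeros((600,800,3),np.uint8)
big[:,:400]=cv2.resize(a['frame'][170:230,300:340,::-1],(400,600),interpolation=cv2.INTER_CUBIC)
big[:,400:]=cv2.resize(b['frame'][125:185,335:375,::-1],(400,600),interpolation=cv2.INTER_CUBIC)
cv2.imwrite('pics/f.png',np.clip(big*1.8,0,255).astype(np.uint8))
E
```

```text
[600.59507969 -45.17052155 235.36214991] [-4.6177669   1.71005353  0.6713048 ] (np.float64(565.2768312017527), np.int64(58)) (np.float64(nan), np.int64(0))
s 137
[[362.0, -32.8, 549.3], [367.8, -20.3, 560.5], [392.0, -2.4, 566.2]]
t 0
  return _methods._mean(a, axis=axis, dtype=dtype,
  ret = ret.dtype.type(ret / rcount)
```

View pics/f.png

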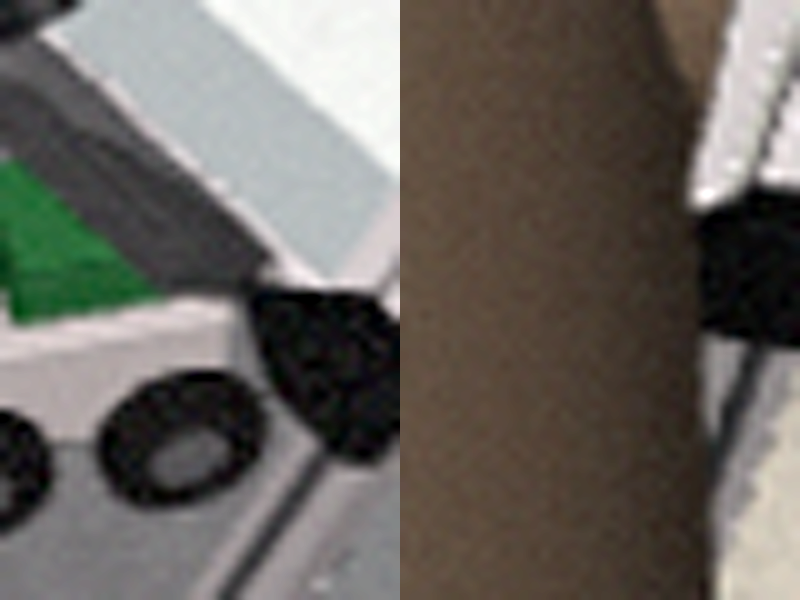

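Side crop shows the lip end just short of the tip at (248,290), with about 3 mm to go. The arm hides the tip in the top view. I'll nudge, then re-measure.

>>> arm_command(
  rows=[
    {"tx": 1,"ty": -0.2,"tz": 1.4,"twist": 0},
    {"tx": 0.9,"ty": -0.2,"tz": 1.3,"twist": 0},
    {"tx": 0,"ty": 0,"tz": 0,"twist": 0},
    {"tx": 0,"ty": 0,"tz": 0,"twist": 0},
    {"tx": 0,"ty": 0,"tz": 0,"twist": 0},
    {"tx": 0,"ty": 0,"tz": 0,"twist": 0},
    {"tx": 0,"ty": 0,"tz": 0,"twist": 0},
    {"tx": 0,"ty": 0,"tz": 0,"twist": 0},
  ],
)

```text
time_s: 8.5
ee_pos: [602.4, -45.5, 238.1]
eef_rot: [-0.314, -3.096, -0.003]
ft_force: [-4.4, 0.2, -1.3]
opening: 0.2
```

```bash
python3 - <<'E'
from h import *
a=grab('side','s6');print(status.state()['ee_pos'],status.state()['ft_force'],lipz(a,yr=(-33,20)),lipz(a,yr=(-20,50)))
E
```

```text
[602.4128373  -45.50274122 238.09214184] [-4.53346244  1.81997306  0.33015625] (np.float64(568.5961286996716), np.int64(60)) (np.float64(568.5941870233124), np.int64(73))
```

At target in the side view (568.6 against 568.5). I'll back off straight away from the window, then check both views with the arm out of the way.

>>> arm_command(
  rows=[
    {"tx": -2,"ty": 0.4,"tz": 0,"twist": 0},
    {"tx": -4,"ty": 0.8,"tz": 0,"twist": 0},
    {"tx": -10,"ty": 2,"tz": 0,"twist": 0},
    {"tx": -20,"ty": 4,"tz": 0,"twist": 0},
    {"tx": -25,"ty": 10,"tz": 0,"twist": 0},
    {"tx": -30,"ty": 15,"tz": 0,"twist": 0},
    {"tx": -30,"ty": 30,"tz": 0,"twist": 0},
    {"tx": -30,"ty": 40,"tz": 0,"twist": 0},
  ],
)

```text
time_s: 9.35
ee_pos: [451.6, 51.9, 240.2]
eef_rot: [-0.332, -3.112, 0.002]
ft_force: [1.8, 0.9, 0.1]
opening: -0.2
```

>>> arm_command(
  rows=[
    {"tx": -10,"ty": 45,"tz": 0,"twist": 0},
    {"tx": -10,"ty": 45,"tz": 0,"twist": 0},
    {"tx": -10,"ty": 45,"tz": 0,"twist": 0},
    {"tx": -10,"ty": 45,"tz": 0,"twist": 0},
    {"tx": 0,"ty": 45,"tz": 0,"twist": 0},
    {"tx": 0,"ty": 30,"tz": 0,"twist": 0},
    {"tx": 0,"ty": 0,"tz": 0,"twist": 0},
    {"tx": 0,"ty": 0,"tz": 0,"twist": 0},
  ],
)

```text
time_s: 10.15
ee_pos: [402.0, 320.5, 244.9]
eef_rot: [-0.323, -3.125, -0.018]
ft_force: [0.1, 0.1, -0.2]
opening: 0.0
```

```bash
python3 - <<'E'
from h import *
a=grab('side','s7');b=grab('top','t7')
print('side',lipz(a,yr=(-33,20)),lipz(a,yr=(-33,180)),'top',lipz(b,yr=(-33,20)),lipz(b,yr=(-33,180)))
R=axes(np.radians(-11.5))
for n,f in(('s',a),('t',b)):
    q=(cloud(f)@R.T).reshape(-1,3);g=f['frame'].reshape(-1,3).max(-1)
    m=(g<50)&(q[:,0]>370)&(q[:,0]<386)&(abs(q[:,2]-560)<40)
    for y0 in(-95,-85,-75,-65,-58,-52,-46):
        k=m&(abs(q[:,1]-y0)<4)
        if k.any(): print(n,y0,k.sum(),'z min/mean/max',q[k,2].min().round(1),q[k,2].mean().round(1),q[k,2].max().round(1))
big=np.zeros((600,800,3),np.uint8)
big[:,:400]=cv2.resize(a['frame'][170:230,300:340,::-1],(400,600),interpolation=cv2.INTER_CUBIC)
big[:,400:]=cv2.resize(b['frame'][125:185,335:375,::-1],(400,600),interpolation=cv2.INTER_CUBIC)
cv2.imwrite('pics/g.png',np.clip(big*1.8,0,255).astype(np.uint8))
E
```

```text
side (np.float64(568.6335026643644), np.int64(62)) (np.float64(568.091225642257), np.int64(211)) top (np.float64(565.9111906943756), np.int64(150)) (np.float64(565.5185459592392), np.int64(606))
s -95 39 z min/mean/max 543.4 561.6 578.1
s -85 40 z min/mean/max 542.2 561.9 578.4
s -75 36 z min/mean/max 543.0 560.0 578.8
s -65 32 z min/mean/max 543.6 560.6 578.2
s -58 25 z min/mean/max 547.2 559.2 571.3
s -52 15 z min/mean/max 550.7 559.1 567.0
s -46 8 z min/mean/max 555.0 560.0 565.3
t -95 19 z min/mean/max 541.5 559.4 575.9
t -85 50 z min/mean/max 540.1 560.5 575.9
t -75 50 z min/mean/max 542.4 561.7 576.1
t -65 51 z min/mean/max 540.3 560.5 576.5
t -58 39 z min/mean/max 540.3 560.0 573.2
t -52 29 z min/mean/max 548.6 560.1 570.2
t -46 26 z min/mean/max 548.6 559.5 566.2
```

View pics/g.png

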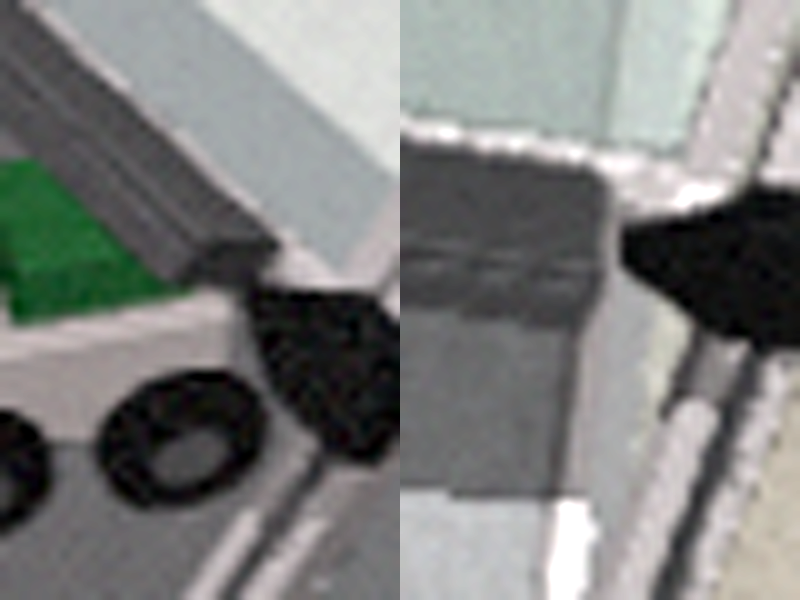

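After release, the side crop shows the lip end (190–280,240–285) beside the tip (248,290). The top crop shows the end face centred at about (593,250) against the tip at (622,247). The lip stayed put when I let go (568.6 before and after) and the arm is clear, so I'm handing in.

```bash
python3 -c "
from h import *
print(job.hand_in())"
```

```text
the job is handed in; nothing more can be done
None
```

I pushed the window up about 146 mm from under the lip's front edge with shut fingertips and never gripped it. I then backed straight off, moved about 0.4 m away, and handed in at about 10 s.

**Final height:** The lip is level with the pointer to about 1–2 mm, but the checks did not fully agree:
- **Depth data:** The side view puts the lip 0–1 mm low and the top view 1.3–2.5 mm low.
- **Rough reading of the picture corners:** The side view suggests about 2 mm high and the top view about 2 mm low.

I left it there because these averaged close to level, probably slightly low.

**After release:** The lip did not move when I let go (568.6 mm up the slope before and after). Wrist forces read about 6 N or less while pushing and about zero at the end. The pointer stayed at the same place in the pictures. I kept the arm's path clear of the bottle, tray, hub and toy robot, but did not check them separately at the end.

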